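# Set out the thumbscrews and hold the controller cover over its threads

### The job

Help close up the motor controller: first put the red-headed and blue-headed thumbscrews into the trays of their own colour. Then lift the cover by its black handle and hold it level and still, hovering about 15 mm above the open housing without resting on it, turned so that its three holes line up over the three threaded brass posts; finish while still holding it there, ready for someone to put in the screws. Leave the wooden box, bur block and file pot where they are.

Things in the scene. Friction and masses are not known exactly. Their poses are not given: they have to be found in the camera images.
- housing: Controller housing, fixed: white open box, 100 (x) x 140 (y) x 55 mm high, walls 4 mm, green board inside, black dial on its -x face. Origin: centre of its underside; z up. Three brass posts, 18 mm across, tops flush with the rim, each with a 6 mm threaded hole: two near the -y end, one mid +y end (see thread0 to 2). Yaw within 30 degrees of world axes.
- cover: Loose cover lying flat, handle up: aluminium plate 100 (x) x 140 (y) x 5 mm, 0.15 to 0.31 kg, balanced. Black handle rib in the middle: 14 mm wide (x), 60 long (y), its top 35 mm above the underside. Origin: centre of the underside; z up. Three 14 mm through holes, two at the -y end, one mid +y end (hole0 to 2): fits one way round. Yaw within 41 degrees of world axes.
- screw_red1: Thumbscrew with a red ribbed plastic head, standing on its head on the bench: head 25 mm across and 14 mm high, above it a steel stud 6 mm across to 30 mm height. 20 g. Origin: centre of the head's flat face, at the bench; z along the stud.
- screw_red2: A second red thumbscrew, the same as screw_red1.
- screw_blue: Thumbscrew with a blue head, otherwise the same as the red ones.
- thread0 (a point): Centre of the mouth of the housing's threaded hole 0, at the top of its brass post, 55 mm above the bench (housing x, y = (-34, -55) mm).
- hole0 (a point): Centre of the cover's hole 0 at the plate's underside (cover x, y = (-34, -55) mm). It belongs over thread0.
- thread1 (a point): Centre of the mouth of the housing's threaded hole 1, at the top of its brass post, 55 mm above the bench (housing x, y = (34, -55) mm).
- hole1 (a point): Centre of the cover's hole 1 at the plate's underside (cover x, y = (34, -55) mm). It belongs over thread1.
- thread2 (a point): Centre of the mouth of the housing's threaded hole 2, at the top of its brass post, 55 mm above the bench (housing x, y = (0, 55) mm).
- hole2 (a point): Centre of the cover's hole 2 at the plate's underside (cover x, y = (0, 55) mm). It belongs over thread2.
- tray_red_in (a point): Centre of the inner floor, 4 mm above the bench, of the red open plastic tray, which is fixed to the bench: 100 x 100 mm outside, walls 4 mm thick, 22 mm high. Axes along its sides, z up.
- tray_blue_in (a point): Centre of the inner floor, 4 mm above the bench, of the blue open plastic tray, which is fixed to the bench: 100 x 100 mm outside, walls 4 mm thick, 22 mm high. Axes along its sides, z up.
- wood_box: Bystander: closed wooden box 70 x 110 x 50 mm beyond the work. Origin: centre of its underside.
- bur_block: Bystander: wooden block 50 x 130 x 25 mm with burs standing in it, up to 50 mm high, beyond the work. Origin: centre of its underside.
- file_pot: Bystander: terracotta-coloured pot, 76 mm across and 90 mm high, with files sticking up to about 145 mm, on the robot's left. Origin: centre of its underside.
Not all that is in view belongs to the job. Of the things like the part that bears tray_red_in, leave any that is turquoise or white; of the rest the larger one is meant.

How it is judged (in metres and radians):
On the way, in this order (a step that is already met when the one before it is completed fails the run):
1. both red thumbscrews lie in the red tray and the blue one in the blue tray, let go (x of screw_red1 in the frame of tray_red_in between -0.05 and 0.05 m and y of screw_red1 in the frame of tray_red_in between -0.05 and 0.05 m and z of screw_red1 in the frame of tray_red_in between -0.004 and 0.032 m and linear speed of each of screw_red1, screw_red2, screw_blue below 0.03 m/s and x of screw_red2 in the frame of tray_red_in between -0.05 and 0.05 m and y of screw_red2 in the frame of tray_red_in between -0.05 and 0.05 m and z of screw_red2 in the frame of tray_red_in between -0.004 and 0.032 m and x of screw_blue in the frame of tray_blue_in between -0.05 and 0.05 m and y of screw_blue in the frame of tray_blue_in between -0.05 and 0.05 m and z of screw_blue in the frame of tray_blue_in between -0.004 and 0.032 m and contact force between the fingers and screw_red1 below 0.05 N and contact force between the fingers and screw_red2 below 0.05 N and contact force between the fingers and screw_blue below 0.05 N), for 0.2 s.
2. the cover is lifted clear off the bench in the gripper (height (world z) of cover above 0.03 m and contact force between the fingers and cover above 1 N), for 0.2 s.
At the end, for the whole second after the job is handed in: The thumbscrews rest in the trays of their colours; the gripper holds the cover still, tilted under 6 degrees, each hole within 5 mm (horizontally) of its own threaded hole, underside 6 to 28 mm above the posts, not touching the housing (x of screw_red1 in the frame of tray_red_in between -0.05 and 0.05 m and y of screw_red1 in the frame of tray_red_in between -0.05 and 0.05 m and z of screw_red1 in the frame of tray_red_in between -0.004 and 0.032 m and linear speed of each of screw_red1, screw_red2, screw_blue below 0.03 m/s and x of screw_red2 in the frame of tray_red_in between -0.05 and 0.05 m and y of screw_red2 in the frame of tray_red_in between -0.05 and 0.05 m and z of screw_red2 in the frame of tray_red_in between -0.004 and 0.032 m and x of screw_blue in the frame of tray_blue_in between -0.05 and 0.05 m and y of screw_blue in the frame of tray_blue_in between -0.05 and 0.05 m and z of screw_blue in the frame of tray_blue_in between -0.004 and 0.032 m and horizontal distance between hole0 and thread0 below 0.005 m and horizontal distance between hole1 and thread1 below 0.005 m and horizontal distance between hole2 and thread2 below 0.005 m and z of hole0 in the frame of housing between 0.061 and 0.083 m and z of hole1 in the frame of housing between 0.061 and 0.083 m and z of hole2 in the frame of housing between 0.061 and 0.083 m and contact force between cover and housing below 0.05 N and angle between cover's own z axis and vertical below 0.1 rad and contact force between the fingers and cover above 1 N and linear speed of cover below 0.015 m/s); the arm keeps its last pose, push and grip.
It fails at once if the wooden box is pushed more than 25 mm or knocked over (distance of wood_box from where it was at the start of the episode above 0.025 m or angle between wood_box's own z axis and vertical above 0.5 rad).
It fails at once if the bur block is pushed more than 25 mm or knocked over (distance of bur_block from where it was at the start of the episode above 0.025 m or angle between bur_block's own z axis and vertical above 0.5 rad).
It fails at once if the file pot is pushed more than 25 mm or knocked over (distance of file_pot from where it was at the start of the episode above 0.025 m or angle between file_pot's own z axis and vertical above 0.5 rad).
It also fails if it takes over 69 s, if anything falls off the work surface, if the arm or the gripper's body presses on something with over 40 N, if the wrist force passes 120 N, or if a joint passes its speed limit or range.

### The arm

A 6-joint arm with a two-finger parallel gripper is mounted at the origin on the work surface. World frame = base frame: x ahead of the robot, y to its left, z up, the work surface at z = 0. Lengths are in mm, angles in rad, forces in N, time in s.
With the tool pointing down it reaches from about 350 to 975 mm from the base axis. Payload 7.1 kg.
Tool frame: the origin (TCP) lies at the very end of the fingers, on their centre line; the grasp point (between the pads) lies 19 mm behind it (ctrl.tcp_to_grasp is the distance from the TCP to the grasp point, in mm); z points along the fingers, x is the direction in which the jaws open and shut, and the axes are right-handed (so a half turn about z gives the same grasp; the last joint's range is limited). The gripper opens to 88 mm and grips with 3 to 60 N. Pads are 20 mm wide; open, the fingers measure 115 mm over their backs; the gripper's body (75 mm by 178 mm) begins 61 mm behind the grasp point.
Start: joints at [-1.309, 0.423, 1.63, -0, 1.089, -0.019], TCP at [173.221, -600.499, 222.675] pointing down, gripper open.
Joint ranges: [-3, 3], [-0.9, 2.11], [0.09, 2.58], [-1.31, 4.45], [0.11, 2.69], [-2.54, 2.54]. Speed limits (rad/s): [2.39, 2.39, 3.01, 3.14, 3.14, 3.14].

### API

Orientations are given as a rotation vector (axis times angle).
In Python, from workcell import get_obs, viewer, ctrl, masks_of gives the robot as it stands. The module is installed in compiled form; this text tells all that it offers.
- The arm moves only by the shell command python3 -m inch 'ROWS'. ROWS is JSON, a list of rows, each an object of numbers: "tx", "ty", "tz": the shift along the tool's x, y, z in cm; "ax", "ay", "az": the turn, a rotation vector about the tool's x, y, z in degrees; "jaw": the opening, from 0 (shut) to 1 (fully open). In form: [{"tx": .., "ty": .., "tz": .., "ax": .., "ay": .., "az": .., "jaw": ..}, ...]. A call has 1 to 12 rows; each row shifts and turns the commanded pose from where the row before left it, along the tool's axes as they then stand; what a row does not reach is not made up. A row lasts 1/8 s, in which the tool goes at most 62.5 mm and 10.7 degrees, less where a joint would pass 70% of its speed; a pose out of reach is approached as far as the arm can. A call is refused whole if a number of a shift passes 6.25 or a number of a turn 10.7, either way. A call with a gripper value outside its range is refused whole. The fingers move at their own pace and stop on an object; the grip force is fixed at half the most. Time passes only in rows, so rows that do not move let the fingers close. It gives the time, the measured TCP pose, the force and the opening at its end, in the units of the state.
- get_obs(): the state, without advancing time (a new reading comes with each control period).
- viewer.get_image(name): name is "scene" or "top"; returns (picture, depth): 480x640x3 uint8, red, green, blue; 480x640 float32, mm along the optical axis (not along the pixel's ray), 0 where there is no reading.
- viewer.get_calibration(name): a dict with "fx", "fy", "cx", "cy" (pixels), "distortion" ([k1, k2, p1, p2, k3] as OpenCV has them; the pictures are not rectified), "rvec" (rotation vector, rad) and "tvec" (3), from world to camera coordinates, as OpenCV has them. Camera axes: x right, y down, z forward; pixel columns grow to the right and rows downward; lengths in mm; the calibration is good to about 2 mm. A picture is of the moment at which its call begins. get_calibration takes no time and is no camera call.
- ctrl.close_job(): hands the job in, once; it reports no verdict.
Trained networks look in the newest picture that a camera, given by its name, has taken for a name from the list of things; names that differ only in an ending like _2 or _b are one class to them, and where a whole thing is asked for, a point or a joint stands for the part that bears it (a point fixed in the world has none). Each returns a list of dicts, best first, with "score" (0 to 1); they miss things now and then, are a little off and sometimes report something else, mostly with a low value. They report only what shows in the picture. A call takes as long as a camera call. They do not tell look-alikes from the thing itself.
- masks_of(camera, thing): "pixels" (480x640 bool, what is visible of it) and "location" ([column, row] in pixels, amid what is visible of it).
The state is a dict: "t": time; "qpos": joint angles; "qvel": joint speeds; "joint_torque": joint torques, N m; "ee_pos": TCP position; "orientation": TCP orientation; "ft_force": force on the tool from outside, world axes, zero at the start; "moment": the same for the moment, N m; "width": finger opening in mm.
Only numpy, scipy, OpenCV 4.12 (cv2) and the standard library are available. Lean on these libraries where they do the work, as an engineer would, in place of code of your own. Each camera call takes 0.05 s, during which the arm holds its last target. There are 200 camera calls.

## Working session

There is one attempt and no reset: what is moved stays moved. The work goes in short steps, Python scripts to look and compute and a shell command to move; the robot and the scene stay as the last step left them, time stands still between calls to the robot, and variables do not carry over. Pictures are saved under pics/ and viewed, about 8 in all and at most 12, crops included, and the job is handed in when it is done.

```bash
mkdir -p pics; cat > h.py <<'E'
import numpy as np, cv2
from workcell import get_obs, viewer, ctrl, masks_of
from scipy.spatial.transform import Rotation as R
def cal(n):
    c=viewer.get_calibration(n); K=np.array([[c['fx'],0,c['cx']],[0,c['fy'],c['cy']],[0,0,1.]])
    return K,np.array(c['distortion'],float),R.from_rotvec(np.ravel(c['rvec'])).as_matrix(),np.ravel(c['tvec']).astype(float)
def rays(n,uv):
    K,d,Rm,t=cal(n); p=cv2.undistortPoints(np.array(uv,float).reshape(-1,1,2),K,d)[:,0]
    return np.c_[p,np.ones(len(p))]@Rm, -Rm.T@t      # directions (per unit depth), centre
def on_z(n,uv,z):
    r,c=rays(n,uv); return c+r*((z-c[2])/r[:,2])[:,None]
def cloud(n,depth,mask):
    v,u=np.nonzero(mask&(depth>0)); r,c=rays(n,np.c_[u,v]); return c+r*depth[v,u][:,None]
def save(n,name):
    im,d=viewer.get_image(n); cv2.imwrite('pics/'+name,im[:,:,::-1]); return im,d
E
python3 - <<'E'
from h import *
for n in('scene','top'):
    im,d=save(n,n+'0.png'); K,_,Rm,t=cal(n); print(n,K[0,0],-Rm.T@t)
    for th in['housing','cover','screw_red1','screw_blue','tray_red_in','tray_blue_in','file_pot','wood_box','bur_block']:
        for m in masks_of(n,th):
            P=cloud(n,d,m['pixels'])
            print(th,round(m['score'],2),np.round(m['location']),m['pixels'].sum(),len(P) and (np.percentile(P,[3,50,97],axis=0).round().astype(int).tolist()), im[m['pixels']].mean(0).round())
E
```

```text
scene 520.6638584756812 [1263.60874063 -497.45690034  978.7630343 ]
housing 0.9 [416. 198.] 2288 [[500, 248, 1], [568, 322, 32], [627, 401, 55]] [117. 113. 100.]
cover 0.91 [324. 247.] 1605 [[492, -37, 0], [553, 23, 5], [605, 95, 35]] [117. 116. 109.]
cover 0.53 [359. 335.] 2051 [[787, -142, 10], [829, -93, 50], [864, -32, 54]] [112.  73.  43.]
screw_red1 0.63 [255. 279.] 80 [[540, -187, 4], [550, -178, 14], [558, -167, 29]] [97. 32. 28.]
screw_red1 0.58 [276. 313.] 91 [[645, -200, 8], [657, -192, 15], [666, -181, 29]] [100.  35.  31.]
screw_blue 0.54 [238. 248.] 94 [[425, -171, 0], [438, -162, 12], [448, -146, 24]] [ 58.  69. 104.]
tray_red_in 0.85 [125. 371.] 2401 [[541, -576, 2], [592, -525, 6], [654, -472, 24]] [156. 151. 141.]
tray_red_in 0.72 [229. 377.] 1341 [[696, -389, 0], [733, -351, 5], [774, -315, 18]] [138.  33.  28.]
tray_red_in 0.72 [120. 303.] 964 [[391, -497, 1], [424, -463, 5], [465, -428, 18]] [34. 96. 91.]
tray_red_in 0.59 [197. 334.] 2062 [[544, -410, 2], [592, -362, 6], [648, -314, 25]] [105.  21.  18.]
file_pot 0.64 [484. 171.] 1380 [[559, 478, -1], [635, 500, 
[... 1076 characters left out ...]
 44.]
tray_red_in 0.65 [434. 196.] 639 [[696, -388, -3], [734, -352, 5], [771, -315, 21]] [178.  62.  52.]
tray_red_in 0.65 [492. 241.] 1111 [[543, -573, -2], [596, -525, 6], [647, -471, 25]] [200. 195. 185.]
tray_red_in 0.6 [474. 296.] 644 [[390, -501, -4], [425, -466, 5], [458, -428, 20]] [ 70. 129. 121.]
tray_blue_in 0.62 [427. 291.] 1220 [[396, -373, -3], [443, -325, 6], [491, -274, 26]] [ 69.  93. 159.]
file_pot 0.88 [143. 228.] 818 [[588, 481, 1], [624, 520, 61], [659, 551, 145]] [106.  71.  57.]
wood_box 0.75 [345. 167.] 1004 [[776, -137, 6], [813, -82, 50], [854, -30, 58]] [153. 105.  68.]
bur_block 0.97 [254. 180.] 774 [[741, 138, 7], [773, 196, 26], [806, 256, 49]] [190. 152. 111.]
```

View pics/scene0.png

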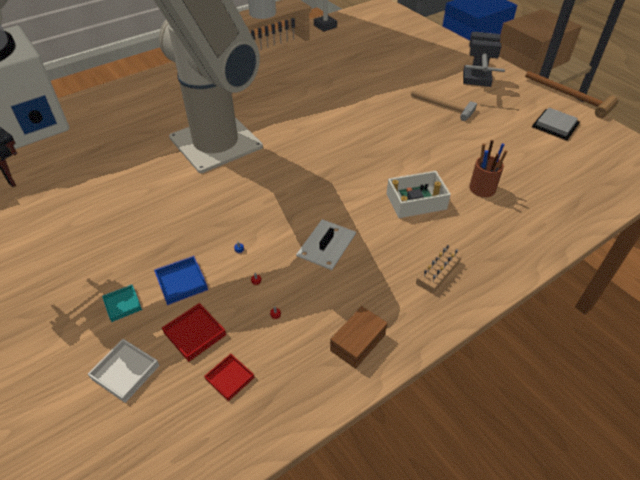

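View pics/top0.png

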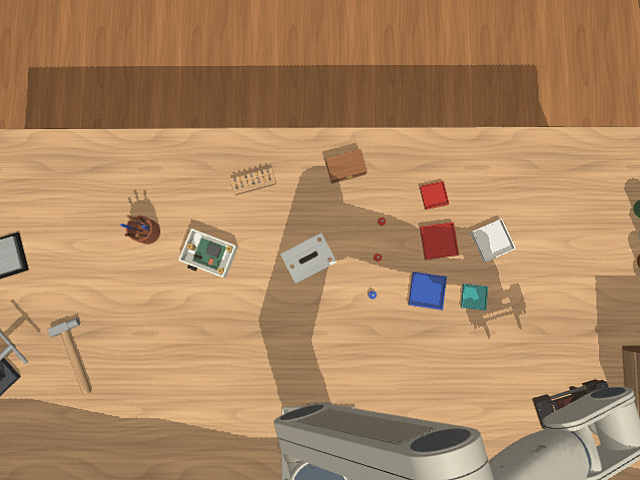

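The scene picture shows the large dark red tray at (195,333), the blue tray at (182,280), screws at (239,248), (256,280) and (276,313), the cover at (327,243) and the housing at (418,195). The top picture agrees: red tray (438,240), blue tray (427,291), screws (372,294), (377,257) and (381,221). The smaller bright red, turquoise and white trays are decoys. Next I fit the poses from both views.

```bash
cat > fit.py <<'E'
from h import *
from scipy.optimize import minimize, least_squares
def box(x,y,z0,z1): return np.array([[a,b,c] for a in(-x/2,x/2) for b in(-y/2,y/2) for c in(z0,z1)])
SH={'housing':[box(100,140,0,55)],'cover':[box(100,140,0,5),box(14,60,5,35)],'tray':[box(100,100,0,22)]}
def sil(n,parts,p,S=8):
    K,d,Rm,t=cal(n); m=np.zeros((480,640),np.uint8); acc=np.zeros((480,640),np.uint8)
    for P in parts:
        c,s=np.cos(p[2]),np.sin(p[2]); W=np.c_[P[:,0]*c-P[:,1]*s+p[0],P[:,0]*s+P[:,1]*c+p[1],P[:,2]+(p[3] if len(p)>3 else 0)]
        uv=cv2.projectPoints(W,cv2.Rodrigues(Rm)[0],t,K,d)[0][:,0]
        one=np.zeros((480,640),np.uint8)
        cv2.fillConvexPoly(one,np.round(cv2.convexHull(uv.astype(np.float32))*256).astype(np.int32),255,cv2.LINE_AA,8); acc=np.maximum(acc,one)
    return acc.astype(float)/255
def fit(views,parts,p0):
    sc=np.array([10,10,.1,10.])[:len(p0)]
    M={n:cv2.GaussianBlur(m.astype(float),(0,0),1.2) for n,m in views.items()}
    f=lambda q:sum(((cv2.GaussianBlur(sil(n,parts,q*sc),(0,0),1.2)-m)**2).sum() for n,m in M.items())
    r=minimize(f,np.array(p0)/sc,method='Nelder-Mead',options=dict(maxiter=250,xatol=.01,fatol=.05,initial_simplex=np.array(p0)/sc+np.r_[[np.zeros(len(p0))],1.0*np.eye(len(p0))]))
    return r.x*sc,r.fun
def tri(uvs):
    A=np.zeros((3,3));b=np.zeros(3)
    for n,uv in uvs.items():
        r,c=rays(n,[uv]); r=r[0]/np.linalg.norm(r[0]); Q=np.eye(3)-np.outer(r,r); A+=Q;b+=Q@c
    X=np.linalg.solve(A,b); return X
E
cat > m.py <<'E'
from fit import *
ims={}; V={}
C={'scene':{'r1':(256,280),'r2':(276,313),'b':(239,248)},'top':{'r1':(377,257),'r2':(381,221),'b':(372,294)}}
near={'housing':{'scene':(416,198),'top':(208,253)},'cover':{'scene':(324,247),'top':(307,256)},'tray_red_in':{'scene':(197,334),'top':(441,241)},'tray_blue_in':{'scene':(182,280),'top':(428,291)}}
for n in('scene','top'):
    im,d=viewer.get_image(n); ims[n]=im
    for th in near:
        ms=[m for m in masks_of(n,th) if np.hypot(*(np.array(m['location'])-near[th][n]))<15]
        if ms: V.setdefault(th,{})[n]=ms[0]['pixels']
uv={}
for n in C:
    a=ims[n].astype(int)
    for k,(u,v) in C[n].items():
        m=np.zeros((480,640),bool); m[v-11:v+12,u-11:u+12]=1
        w=(a[...,0]-1.6*np.maximum(a[...,1],a[...,2])) if k[0]=='r' else (a[...,2]-a[...,0]*1.1)
        m&=w>8; vv,uu=np.nonzero(m); uv.setdefault(k,{})[n]=(np.median(uu),np.median(vv)) ; print(k,n,m.sum(),uu.mean(),vv.mean(),on_z(n,[(uu.mean(),vv.mean())],10).round(1))
for k in uv: print(k,'tri',tri(uv[k]).round(1))
P0={'housing':(560,328,-.3),'cover':(545,28,-.5),'tray_red_in':(593,-362,.05),'tray_blue_in':(444,-324,0)}
import json
for th,p0 in P0.items():
    parts=SH.get(th,SH['tray'])
    for n in V[th]:
        m=V[th][n]; r=cv2.minAreaRect(np.argwhere(m)[:,::-1].astype(np.float32)); p,f=fit({n:m},parts,p0); print(th,n,p.round(3),round(f,1),m.sum(),[round(x,1) for x in r[1]],round(r[2],1))
    p,f=fit(V[th],parts,tuple(p0)+(0,)); print(th,'joint',p.round(3),round(f,1))
for n,(u0,u1,v0,v1) in {'scene':(285,465,160,280),'top':(165,345,215,295)}.items(): cv2.imwrite('pics/z_%s.png'%n,cv2.resize(ims[n][v0:v1,u0:u1,::-1],None,fx=4.4,fy=4.4,interpolation=cv2.INTER_CUBIC))
E
python3 m.py
python3 -c "
import cv2,numpy as np
a=cv2.imread('pics/z_scene.png');b=cv2.imread('pics/z_top.png');o=np.vstack([a,b]);o=cv2.resize(o,None,fx=.68,fy=.68);print(o.shape);cv2.imwrite('pics/z.png',o)"
```

```text
r1 scene 78 255.83333333333334 279.7692307692308 [[ 548.9 -177.2   10. ]]
r2 scene 90 275.03333333333336 313.4222222222222 [[ 657.  -191.5   10. ]]
b scene 68 238.72058823529412 247.7058823529412 [[ 436.  -159.8   10. ]]
r1 top 43 377.09302325581393 257.1162790697674 [[ 544.6 -176.8   10. ]]
r2 top 43 381.16279069767444 221.13953488372093 [[ 653.3 -190.6   10. ]]
b top 44 372.1136363636364 294.45454545454544 [[ 433.4 -160.6   10. ]]
r1 tri [ 545.7 -176.3    5.1]
r2 tri [ 654.4 -190.4    5.7]
b tri [ 433.8 -159.5    6.7]
housing scene [ 5.59630e+02  3.26012e+02 -3.70000e-01] 19.0 2251 [41.0, 61.4] 80.0
housing top [ 5.53678e+02  3.27805e+02 -3.57000e-01] 39.1 1748 [50.9, 38.3] 21.5
housing joint [ 5.54890e+02  3.30333e+02 -3.64000e-01 -6.28200e+00] 53.1
cover scene [5.4613e+02 2.9969e+01 4.8300e-01] 17.1 1696 [38.0, 51.9] 33.7
cover top [5.42986e+02 3.18680e+01 4.67000e-01] 104.7 1393 [32.6, 45.6] 63.4
cover joint [ 5.42814e+02  3.24450e+01  4.77000e-01 -5.47500e+00] 114.2
tray_red_in scene [ 5.92991e+02 -3.61385e+02  1.38000e-01] 23.9 2110 [44.8, 50.6] 52.6
tray_red_in top [ 5.92085e+02 -3.62196e+02  1.43000e-01] 30.9 1134 [33.4, 34.8] 81.3
tray_red_in joint [ 5.91909e+02 -3.61601e+02  1.49000e-01 -1.85800e+00] 54.9
tray_blue_in scene [ 4.43137e+02 -3.20984e+02 -1.51000e-01] 57.4 1585 [37.7, 43.5] 68.2
tray_blue_in top [ 4.43444e+02 -3.23438e+02 -1.44000e-01] 10.3 1216 [35.2, 35.0] 7.4
tray_blue_in joint [ 4.43071e+02 -3.22223e+02 -1.52000e-01 -7.97000e-01] 71.5
(598, 539, 3)
```

View pics/z.png

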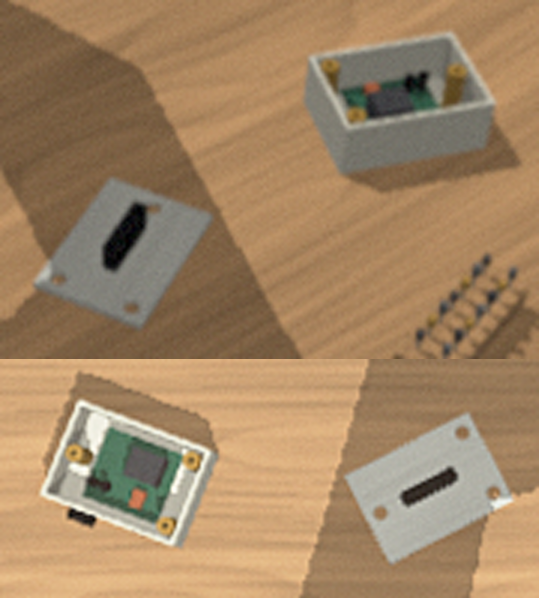

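The crops show the housing's single post at its +y end and the cover's single hole at its +y end too. That gives housing yaw about -0.36 and cover yaw about +0.47. Heights match the text. Now plan the first move.

```bash
cat > go.py <<'E'
# usage: go.py x y z [toolx_yaw_deg]: tool-frame turn (deg) and then shift (cm) needed
import sys; from h import *
a=list(map(float,sys.argv[1:])); o=get_obs(); r=R.from_rotvec(o['orientation']); M=r.as_matrix()
yaw=np.degrees(np.arctan2(M[1,0],M[0,0])); ty=a[3] if len(a)>3 else yaw
T=R.from_matrix(np.array([[np.cos(np.radians(ty)),np.sin(np.radians(ty)),0],[np.sin(np.radians(ty)),-np.cos(np.radians(ty)),0],[0,0,-1.]]))
print('t',round(o['t'],2),'pos',np.round(o['ee_pos'],1),'toolx yaw',round(yaw,1),'tilt',round(np.degrees(np.arccos(-M[2,2])),2),'w',round(o['width'],1),'F',np.round(o['ft_force'],1),'q',np.round(o['qpos'],2))
print('turn',(r.inv()*T).as_rotvec(degrees=True).round(1),'shift cm after turn',(T.as_matrix().T@(np.array(a[:3])-o['ee_pos'])/10).round(2),'before',(M.T@(np.array(a[:3])-o['ee_pos'])/10).round(2))
E
python3 go.py 546 -177 100
```

```text
t 1.5 pos [ 173.2 -600.5  222.6] toolx yaw -73.9 tilt 0.0 w 88.0 F [-0.2 -0.7 -0.1] q [-1.31  0.42  1.63 -0.    1.09 -0.02]
turn [0. 0. 0.] shift cm after turn [-30.36 -47.55  12.26] before [-30.36 -47.55  12.27]
```

```bash
python3 -m inch '[{"tx":-3,"ty":-4.8,"tz":1.2,"jaw":1},{"tx":-3,"ty":-4.8,"tz":1.2,"jaw":1},{"tx":-3,"ty":-4.8,"tz":1.2,"jaw":1},{"tx":-3,"ty":-4.8,"tz":1.2,"jaw":1},{"tx":-3,"ty":-4.8,"tz":1.2,"jaw":1},{"tx":-3,"ty":-4.8,"tz":1.2,"jaw":1},{"tx":-3,"ty":-4.8,"tz":1.2,"jaw":1},{"tx":-3,"ty":-4.8,"tz":1.2,"jaw":1},{"tx":-3,"ty":-4.8,"tz":1.2,"jaw":1},{"tx":-3,"ty":-4.3,"tz":1.2,"jaw":1},{"jaw":1}]'; python3 go.py 546 -177 3
```

```text
t 1.5 pos [ 173.2 -600.5  222.6] toolx yaw -73.9 tilt 0.0 w 88.0 F [-0.2 -0.7 -0.1] q [-1.31  0.42  1.63 -0.    1.09 -0.02]
turn [0. 0. 0.] shift cm after turn [-30.36 -47.55  21.96] before [-30.36 -47.55  21.97]$[0]: bad value
```

```bash
python3 -m inch '[{"tx":-3.0,"ty":-4.8,"tz":1.2,"ax":0,"ay":0,"az":0,"jaw":1.0}]'; python3 go.py 546 -177 3
```

```text
t: 1.62
ee_pos: [210.3, -560.8, 211.4]
orientation: [2.505, -1.892, 0.005]
ft_force: [1.0, -1.0, -0.8]
width: 88.1
t 1.62 pos [ 210.3 -560.8  211.4] toolx yaw -74.1 tilt 0.22 w 88.1 F [ 1.  -1.  -0.8] q [-1.23  0.4   1.7  -0.    1.04  0.06]
turn [ 0.  -0.2 -0. ] shift cm after turn [-27.74 -42.79  20.84] before [-27.82 -42.79  20.73]
```

```bash
python3 -m inch '[{"tx":-3,"ty":-4.7,"tz":1.2,"ax":0,"ay":0,"az":0,"jaw":1},{"tx":-3,"ty":-4.7,"tz":1.2,"ax":0,"ay":0,"az":0,"jaw":1},{"tx":-3,"ty":-4.7,"tz":1.2,"ax":0,"ay":0,"az":0,"jaw":1},{"tx":-3,"ty":-4.7,"tz":1.2,"ax":0,"ay":0,"az":0,"jaw":1},{"tx":-3,"ty":-4.7,"tz":1.2,"ax":0,"ay":0,"az":0,"jaw":1},{"tx":-3,"ty":-4.7,"tz":1.2,"ax":0,"ay":0,"az":0,"jaw":1},{"tx":-3,"ty":-4.7,"tz":1.2,"ax":0,"ay":0,"az":0,"jaw":1},{"tx":-3,"ty":-4.7,"tz":1.2,"ax":0,"ay":0,"az":0,"jaw":1},{"tx":-3,"ty":-4.7,"tz":1.2,"ax":0,"ay":0,"az":0,"jaw":1},{"tx":0,"ty":0,"tz":0,"ax":0,"ay":0,"az":0,"jaw":1},{"tx":0,"ty":0,"tz":0,"ax":0,"ay":0,"az":0,"jaw":1}]'; python3 go.py 546 -177 3
```

```text
t: 3.0
ee_pos: [542.3, -181.8, 102.6]
orientation: [2.511, -1.888, -0.001]
ft_force: [0.9, 0.1, 0.1]
width: 88.0
t 3.0 pos [ 542.3 -181.8  102.6] toolx yaw -73.9 tilt 0.04 w 88.0 F [0.9 0.1 0.1] q [-0.34  0.51  1.82 -0.    0.81  0.95]
turn [0. 0. 0.] shift cm after turn [-0.36 -0.49  9.96] before [-0.36 -0.5   9.96]
```

```bash
python3 -m inch '[{"tx":-0.4,"ty":-0.5,"tz":4,"ax":0,"ay":0,"az":0,"jaw":1},{"tx":0,"ty":0,"tz":4,"ax":0,"ay":0,"az":0,"jaw":1},{"tx":0,"ty":0,"tz":1.9,"ax":0,"ay":0,"az":0,"jaw":1},{"tx":0,"ty":0,"tz":0,"ax":0,"ay":0,"az":0,"jaw":1},{"tx":0,"ty":0,"tz":0,"ax":0,"ay":0,"az":0,"jaw":0},{"tx":0,"ty":0,"tz":0,"ax":0,"ay":0,"az":0,"jaw":0},{"tx":0,"ty":0,"tz":0,"ax":0,"ay":0,"az":0,"jaw":0},{"tx":0,"ty":0,"tz":0,"ax":0,"ay":0,"az":0,"jaw":0},{"tx":0,"ty":0,"tz":0,"ax":0,"ay":0,"az":0,"jaw":0},{"tx":0,"ty":0,"tz":0,"ax":0,"ay":0,"az":0,"jaw":0}]'; python3 go.py 596 -338 80
```

```text
t: 4.25
ee_pos: [546.3, -176.4, 3.7]
orientation: [2.511, -1.889, -0.0]
ft_force: [0.7, -0.8, -0.5]
width: 31.3
t 4.25 pos [ 546.3 -176.4    3.7] toolx yaw -73.9 tilt 0.01 w 31.3 F [ 0.7 -0.8 -0.5] q [-0.33  0.68  1.84 -0.    0.63  0.96]
turn [0. 0. 0.] shift cm after turn [16.9  -0.3  -7.63] before [16.9  -0.3  -7.63]
```

```bash
python3 -m inch '[{"tx":0,"ty":0,"tz":0,"ax":0,"ay":0,"az":0,"jaw":0},{"tx":0,"ty":0,"tz":0,"ax":0,"ay":0,"az":0,"jaw":0},{"tx":0,"ty":0,"tz":0,"ax":0,"ay":0,"az":0,"jaw":0},{"tx":0,"ty":0,"tz":-2,"ax":0,"ay":0,"az":0,"jaw":0},{"tx":0,"ty":0,"tz":-2,"ax":0,"ay":0,"az":0,"jaw":0},{"tx":0,"ty":0,"tz":-2,"ax":0,"ay":0,"az":0,"jaw":0},{"tx":0,"ty":0,"tz":0,"ax":0,"ay":0,"az":0,"jaw":0}]'; python3 go.py 570 -365 65
```

```text
t: 5.12
ee_pos: [547.9, -177.0, 66.3]
orientation: [-2.509, 1.888, -0.007]
ft_force: [0.1, 0.4, -0.1]
width: 22.7
t 5.12 pos [ 547.9 -177.    66.3] toolx yaw -73.9 tilt 0.26 w 22.7 F [ 0.1  0.4 -0.1] q [-0.33  0.57  1.83  0.    0.74  0.96]
turn [-0.2 -0.1  0. ] shift cm after turn [18.67  3.08  0.13] before [18.67  3.08  0.16]
```

```bash
python3 -m inch '[{"tx":4,"ty":0.6,"tz":0,"ax":0,"ay":0,"az":0,"jaw":0},{"tx":4,"ty":0.6,"tz":0,"ax":0,"ay":0,"az":0,"jaw":0},{"tx":4,"ty":0.6,"tz":0,"ax":0,"ay":0,"az":0,"jaw":0},{"tx":4,"ty":0.6,"tz":0,"ax":0,"ay":0,"az":0,"jaw":0},{"tx":2.6,"ty":0.6,"tz":0,"ax":0,"ay":0,"az":0,"jaw":0},{"tx":0,"ty":0,"tz":0,"ax":0,"ay":0,"az":0,"jaw":0}]'; python3 go.py 570 -365 10
python3 - <<'E'
from h import *
im,_=viewer.get_image('scene'); c=im[200:400,90:310,::-1]; cv2.imwrite('pics/p4.png',cv2.resize(c,None,fx=2.7,fy=2.7,interpolation=cv2.INTER_CUBIC))
E
```

```text
t: 5.88
ee_pos: [568.7, -364.9, 63.3]
orientation: [-2.508, 1.891, -0.0]
ft_force: [-0.2, 0.6, -0.4]
width: 23.4
t 5.88 pos [ 568.7 -364.9   63.3] toolx yaw -74.0 tilt 0.0 w 23.4 F [-0.2  0.6 -0.4] q [-0.59  0.69  1.59  0.    0.86  0.7 ]
turn [-0.  0. -0.] shift cm after turn [ 0.04 -0.13  5.33] before [ 0.04 -0.13  5.33]
```

View pics/p4.png

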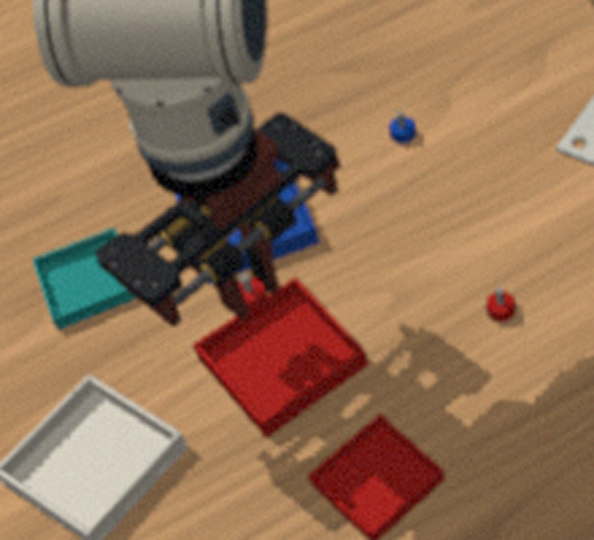

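The picture shows red screw 1 held between the fingertips at crop (250,288), just above the large red tray. Next: lower, release, go up.

```bash
python3 -m inch '[{"tx":0,"ty":-0.1,"tz":2.6,"ax":0,"ay":0,"az":0,"jaw":0},{"tx":0,"ty":0,"tz":2.6,"ax":0,"ay":0,"az":0,"jaw":0},{"tx":0,"ty":0,"tz":0,"ax":0,"ay":0,"az":0,"jaw":0},{"tx":0,"ty":0,"tz":0,"ax":0,"ay":0,"az":0,"jaw":0.5},{"tx":0,"ty":0,"tz":0,"ax":0,"ay":0,"az":0,"jaw":0.5},{"tx":0,"ty":0,"tz":0,"ax":0,"ay":0,"az":0,"jaw":0.5},{"tx":0,"ty":0,"tz":-2,"ax":0,"ay":0,"az":0,"jaw":0.5},{"tx":0,"ty":0,"tz":-4,"ax":0,"ay":0,"az":0,"jaw":1},{"tx":0,"ty":0,"tz":-2,"ax":0,"ay":0,"az":0,"jaw":1},{"tx":0,"ty":0,"tz":0,"ax":0,"ay":0,"az":0,"jaw":1}]'; python3 go.py 654.5 -190.5 88
```

```text
t: 7.18
ee_pos: [571.2, -364.1, 94.2]
orientation: [-2.51, 1.889, -0.007]
ft_force: [0.2, -0.0, -0.6]
width: 70.4
t 7.17 pos [ 571.2 -364.1   94.2] toolx yaw -73.9 tilt 0.25 w 70.4 F [ 0.2 -0.  -0.6] q [-0.59  0.65  1.58  0.    0.91  0.7 ]
turn [-0.2 -0.2  0. ] shift cm after turn [-14.37 -12.81   0.62] before [-14.37 -12.81   0.61]
```

```bash
python3 -m inch '[{"tx":-3.6,"ty":-3.2,"tz":0,"ax":0,"ay":0,"az":0,"jaw":1},{"tx":-3.6,"ty":-3.2,"tz":0,"ax":0,"ay":0,"az":0,"jaw":1},{"tx":-3.6,"ty":-3.2,"tz":0,"ax":0,"ay":0,"az":0,"jaw":1},{"tx":-3.6,"ty":-3.2,"tz":0,"ax":0,"ay":0,"az":0,"jaw":1},{"tx":0,"ty":0,"tz":0,"ax":0,"ay":0,"az":0,"jaw":1},{"tx":0,"ty":0,"tz":0,"ax":0,"ay":0,"az":0,"jaw":1}]'; python3 go.py 654.5 -190.5 3.5
```

```text
t: 7.92
ee_pos: [652.2, -189.4, 90.6]
orientation: [2.51, -1.887, -0.003]
ft_force: [-0.2, -0.3, -0.9]
width: 87.7
t 7.92 pos [ 652.2 -189.4   90.6] toolx yaw -73.9 tilt 0.11 w 87.7 F [-0.2 -0.3 -0.9] q [-0.3   0.66  1.57 -0.    0.91  0.99]
turn [0.1 0.  0. ] shift cm after turn [ 0.17 -0.19  8.71] before [ 0.17 -0.2   8.71]
```

```bash
python3 -m inch '[{"tx":0.2,"ty":-0.2,"tz":4,"ax":0,"ay":0,"az":0,"jaw":1},{"tx":0,"ty":0,"tz":3,"ax":0,"ay":0,"az":0,"jaw":1},{"tx":0,"ty":0,"tz":1.6,"ax":0,"ay":0,"az":0,"jaw":1},{"tx":0,"ty":0,"tz":0,"ax":0,"ay":0,"az":0,"jaw":0},{"tx":0,"ty":0,"tz":0,"ax":0,"ay":0,"az":0,"jaw":0},{"tx":0,"ty":0,"tz":0,"ax":0,"ay":0,"az":0,"jaw":0},{"tx":0,"ty":0,"tz":0,"ax":0,"ay":0,"az":0,"jaw":0},{"tx":0,"ty":0,"tz":0,"ax":0,"ay":0,"az":0,"jaw":0},{"tx":0,"ty":0,"tz":0,"ax":0,"ay":0,"az":0,"jaw":0},{"tx":0,"ty":0,"tz":0,"ax":0,"ay":0,"az":0,"jaw":0},{"tx":0,"ty":0,"tz":0,"ax":0,"ay":0,"az":0,"jaw":0},{"tx":0,"ty":0,"tz":0,"ax":0,"ay":0,"az":0,"jaw":0}]';python3 -m inch '[{"tx":0,"ty":0,"tz":-2,"ax":0,"ay":0,"az":0,"jaw":0},{"tx":0,"ty":0,"tz":-2,"ax":0,"ay":0,"az":0,"jaw":0},{"tx":0,"ty":0,"tz":-2,"ax":0,"ay":0,"az":0,"jaw":0},{"tx":0,"ty":0,"tz":0,"ax":0,"ay":0,"az":0,"jaw":0}]'; python3 go.py 614 -358 65
```

```text
t: 9.43
ee_pos: [655.6, -190.7, 5.7]
orientation: [-2.51, 1.889, -0.0]
ft_force: [-0.1, 0.8, 1.4]
width: 22.9
t: 9.93
ee_pos: [657.3, -191.3, 68.7]
orientation: [-2.509, 1.888, -0.007]
ft_force: [1.3, 0.1, 0.2]
width: 23.1
t 9.93 pos [ 657.3 -191.3   68.7] toolx yaw -73.9 tilt 0.28 w 23.1 F [1.3 0.1 0.2] q [-0.3   0.69  1.57  0.    0.88  0.99]
turn [-0.2 -0.2  0. ] shift cm after turn [14.81  8.78  0.37] before [14.81  8.78  0.38]
```

```bash
python3 -m inch '[{"tx":3.7,"ty":2.2,"tz":0,"ax":0,"ay":0,"az":0,"jaw":0},{"tx":3.7,"ty":2.2,"tz":0,"ax":0,"ay":0,"az":0,"jaw":0},{"tx":3.7,"ty":2.2,"tz":0,"ax":0,"ay":0,"az":0,"jaw":0},{"tx":3.7,"ty":2.2,"tz":0,"ax":0,"ay":0,"az":0,"jaw":0},{"tx":0,"ty":0,"tz":0,"ax":0,"ay":0,"az":0,"jaw":0},{"tx":0,"ty":0,"tz":0,"ax":0,"ay":0,"az":0,"jaw":0}]'; python3 go.py 614 -358 11.5
```

```text
t: 10.68
ee_pos: [611.6, -356.9, 65.2]
orientation: [-2.51, 1.889, 0.002]
ft_force: [-0.5, -0.9, -0.6]
width: 22.8
t 10.68 pos [ 611.6 -356.9   65.2] toolx yaw -73.9 tilt 0.06 w 22.8 F [-0.5 -0.9 -0.6] q [-0.55  0.72  1.51  0.    0.91  0.75]
turn [0.  0.1 0. ] shift cm after turn [ 0.18 -0.19  5.37] before [ 0.18 -0.2   5.37]
```

```bash
python3 -m inch '[{"tx":0.2,"ty":-0.3,"tz":2.7,"ax":0,"ay":0,"az":0,"jaw":0},{"tx":0,"ty":0,"tz":2.7,"ax":0,"ay":0,"az":0,"jaw":0},{"tx":0,"ty":0,"tz":0,"ax":0,"ay":0,"az":0,"jaw":0},{"tx":0,"ty":0,"tz":0,"ax":0,"ay":0,"az":0,"jaw":0.5},{"tx":0,"ty":0,"tz":0,"ax":0,"ay":0,"az":0,"jaw":0.5},{"tx":0,"ty":0,"tz":0,"ax":0,"ay":0,"az":0,"jaw":0.5},{"tx":0,"ty":0,"tz":-2,"ax":0,"ay":0,"az":0,"jaw":0.5},{"tx":0,"ty":0,"tz":-4,"ax":0,"ay":0,"az":0,"jaw":1},{"tx":0,"ty":0,"tz":-2,"ax":0,"ay":0,"az":0,"jaw":1},{"tx":0,"ty":0,"tz":0,"ax":0,"ay":0,"az":0,"jaw":1}]'; python3 go.py 434 -160.5 88
```

```text
t: 11.92
ee_pos: [616.7, -359.3, 94.4]
orientation: [-2.51, 1.889, -0.007]
ft_force: [0.4, -0.3, -1.4]
width: 70.4
t 11.93 pos [ 616.7 -359.3   94.4] toolx yaw -73.9 tilt 0.25 w 70.4 F [ 0.4 -0.3 -1.4] q [-0.54  0.69  1.49  0.    0.96  0.75]
turn [-0.2 -0.2  0. ] shift cm after turn [-24.16  12.05   0.64] before [-24.16  12.05   0.53]
```

```bash
python3 -m inch '[{"tx":-4.1,"ty":2,"tz":0.1,"ax":0,"ay":0,"az":0,"jaw":1},{"tx":-4.1,"ty":2,"tz":0.1,"ax":0,"ay":0,"az":0,"jaw":1},{"tx":-4.1,"ty":2,"tz":0.1,"ax":0,"ay":0,"az":0,"jaw":1},{"tx":-4.1,"ty":2,"tz":0.1,"ax":0,"ay":0,"az":0,"jaw":1},{"tx":-4.1,"ty":2,"tz":0,"ax":0,"ay":0,"az":0,"jaw":1},{"tx":-3.6,"ty":1.9,"tz":0,"ax":0,"ay":0,"az":0,"jaw":1},{"tx":0,"ty":0,"tz":0,"ax":0,"ay":0,"az":0,"jaw":1},{"tx":0,"ty":0,"tz":0,"ax":0,"ay":0,"az":0,"jaw":1}]'; python3 go.py 434 -160.5 3.5
```

```text
t: 12.92
ee_pos: [435.0, -160.3, 87.5]
orientation: [-2.511, 1.888, -0.001]
ft_force: [1.1, -0.2, -0.4]
width: 88.1
t 12.93 pos [ 435.  -160.3   87.5] toolx yaw -73.9 tilt 0.03 w 88.1 F [ 1.1 -0.2 -0.4] q [-0.38  0.42  2.07 -0.    0.66  0.91]
turn [-0. -0.  0.] shift cm after turn [-0.01  0.11  8.4 ] before [-0.01  0.11  8.4 ]
```

```bash
python3 -m inch '[{"tx":0,"ty":0.1,"tz":3.8,"ax":0,"ay":0,"az":0,"jaw":1},{"tx":0,"ty":0,"tz":3,"ax":0,"ay":0,"az":0,"jaw":1},{"tx":0,"ty":0,"tz":1.5,"ax":0,"ay":0,"az":0,"jaw":1},{"tx":0,"ty":0,"tz":0,"ax":0,"ay":0,"az":0,"jaw":0},{"tx":0,"ty":0,"tz":0,"ax":0,"ay":0,"az":0,"jaw":0},{"tx":0,"ty":0,"tz":0,"ax":0,"ay":0,"az":0,"jaw":0},{"tx":0,"ty":0,"tz":0,"ax":0,"ay":0,"az":0,"jaw":0},{"tx":0,"ty":0,"tz":0,"ax":0,"ay":0,"az":0,"jaw":0},{"tx":0,"ty":0,"tz":0,"ax":0,"ay":0,"az":0,"jaw":0},{"tx":0,"ty":0,"tz":0,"ax":0,"ay":0,"az":0,"jaw":0},{"tx":0,"ty":0,"tz":0,"ax":0,"ay":0,"az":0,"jaw":0},{"tx":0,"ty":0,"tz":0,"ax":0,"ay":0,"az":0,"jaw":0}]';python3 -m inch '[{"tx":0,"ty":0,"tz":-2,"ax":0,"ay":0,"az":0,"jaw":0},{"tx":0,"ty":0,"tz":-2,"ax":0,"ay":0,"az":0,"jaw":0},{"tx":0,"ty":0,"tz":-2,"ax":0,"ay":0,"az":0,"jaw":0},{"tx":0,"ty":0,"tz":0,"ax":0,"ay":0,"az":0,"jaw":0}]'; python3 go.py 443 -323 65
```

```text
t: 14.42
ee_pos: [433.4, -160.2, 4.7]
orientation: [2.51, -1.889, -0.0]
ft_force: [-0.6, 0.8, 1.6]
width: 22.9
t: 14.92
ee_pos: [434.2, -160.5, 65.6]
orientation: [-2.51, 1.888, -0.004]
ft_force: [0.6, -0.2, 0.8]
width: 22.9
t 14.93 pos [ 434.2 -160.5   65.6] toolx yaw -73.9 tilt 0.15 w 22.9 F [ 0.6 -0.2  0.8] q [-0.38  0.46  2.08  0.    0.61  0.91]
turn [-0.1 -0.1  0. ] shift cm after turn [15.86  3.66  0.06] before [15.86  3.66  0.08]
```

```bash
python3 -m inch '[{"tx":4,"ty":0.9,"tz":0,"ax":0,"ay":0,"az":0,"jaw":0},{"tx":4,"ty":0.9,"tz":0,"ax":0,"ay":0,"az":0,"jaw":0},{"tx":4,"ty":0.9,"tz":0,"ax":0,"ay":0,"az":0,"jaw":0},{"tx":3.9,"ty":0.9,"tz":0,"ax":0,"ay":0,"az":0,"jaw":0},{"tx":0,"ty":0,"tz":0,"ax":0,"ay":0,"az":0,"jaw":0},{"tx":0,"ty":0,"tz":0,"ax":0,"ay":0,"az":0,"jaw":0}]'; python3 go.py 443 -323 10.5
```

```text
t: 15.68
ee_pos: [441.9, -321.9, 63.6]
orientation: [-2.51, 1.889, 0.004]
ft_force: [-0.2, -0.3, 0.2]
width: 23.1
t 15.68 pos [ 441.9 -321.9   63.6] toolx yaw -73.9 tilt 0.14 w 23.1 F [-0.2 -0.3  0.2] q [-0.65  0.55  1.89  0.    0.71  0.64]
turn [0.1 0.1 0. ] shift cm after turn [ 0.13 -0.08  5.31] before [ 0.14 -0.08  5.31]
```

```bash
python3 -m inch '[{"tx":0.1,"ty":-0.1,"tz":2.7,"ax":0,"ay":0,"az":0,"jaw":0},{"tx":0,"ty":0,"tz":2.6,"ax":0,"ay":0,"az":0,"jaw":0},{"tx":0,"ty":0,"tz":0,"ax":0,"ay":0,"az":0,"jaw":0},{"tx":0,"ty":0,"tz":0,"ax":0,"ay":0,"az":0,"jaw":0.48},{"tx":0,"ty":0,"tz":0,"ax":0,"ay":0,"az":0,"jaw":0.48},{"tx":0,"ty":0,"tz":0,"ax":0,"ay":0,"az":0,"jaw":0.48},{"tx":0,"ty":0,"tz":-2,"ax":0,"ay":0,"az":0,"jaw":0.48},{"tx":0,"ty":0,"tz":-4,"ax":0,"ay":0,"az":0,"jaw":0.6},{"tx":0,"ty":0,"tz":-5,"ax":0,"ay":0,"az":0,"jaw":0.6},{"tx":0,"ty":0,"tz":-2,"ax":0,"ay":0,"az":0,"jaw":0.6},{"tx":0,"ty":0,"tz":0,"ax":0,"ay":0,"az":0,"jaw":0.6}]'; python3 go.py 544.5 31 140 27.2
python3 - <<'E'
from h import *
im,_=viewer.get_image('scene'); c=im[220:380,80:300,::-1]; im,_=viewer.get_image('top');d=im[180:340,340:560,::-1]
cv2.imwrite('pics/p5.png',cv2.resize(np.hstack([c,d]),None,fx=1.8,fy=1.8,interpolation=cv2.INTER_CUBIC))
E
```

```text
t: 17.05
ee_pos: [445.3, -324.5, 144.7]
orientation: [2.51, -1.889, 0.008]
ft_force: [-0.5, 0.0, 0.3]
width: 52.9
t 17.05 pos [ 445.3 -324.5  144.7] toolx yaw -73.9 tilt 0.3 w 52.9 F [-0.5  0.   0.3] q [-0.65  0.42  1.85  0.    0.86  0.64]
turn [ 1.000e-01 -3.000e-01 -1.011e+02] shift cm after turn [ 25.08 -27.08   0.47] before [-31.41 -19.38   0.4 ]
```

View pics/p5.png

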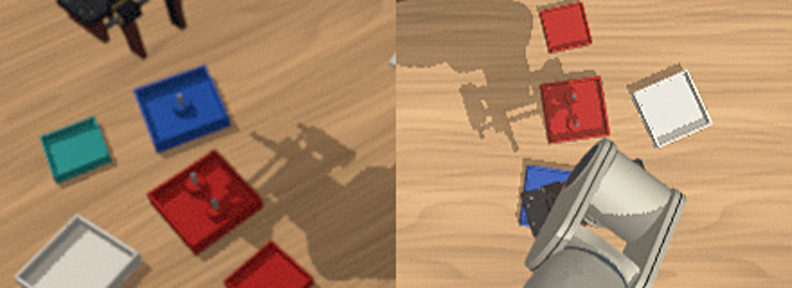

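Both red screws stand in the large red tray and the blue one stands in the blue tray. Now to the cover.

```bash
python3 -m inch '[{"tx":-4.5,"ty":-2.8,"tz":0,"ax":0,"ay":0,"az":0,"jaw":0.6},{"tx":-4.5,"ty":-2.8,"tz":0,"ax":0,"ay":0,"az":0,"jaw":0.6},{"tx":-4.5,"ty":-2.8,"tz":0,"ax":0,"ay":0,"az":0,"jaw":0.6},{"tx":-4.5,"ty":-2.8,"tz":0,"ax":0,"ay":0,"az":0,"jaw":0.6},{"tx":-4.5,"ty":-2.8,"tz":0,"ax":0,"ay":0,"az":0,"jaw":0.6},{"tx":-4.5,"ty":-2.8,"tz":0,"ax":0,"ay":0,"az":0,"jaw":0.6},{"tx":-4.4,"ty":-2.6,"tz":0,"ax":0,"ay":0,"az":0,"jaw":0.6},{"tx":0,"ty":0,"tz":0,"ax":0,"ay":0,"az":0,"jaw":0.6}]'; python3 -m inch '[{"tx":0,"ty":0,"tz":0,"ax":0,"ay":0,"az":-10.1,"jaw":0.6},{"tx":0,"ty":0,"tz":0,"ax":0,"ay":0,"az":-10.1,"jaw":0.6},{"tx":0,"ty":0,"tz":0,"ax":0,"ay":0,"az":-10.1,"jaw":0.6},{"tx":0,"ty":0,"tz":0,"ax":0,"ay":0,"az":-10.1,"jaw":0.6},{"tx":0,"ty":0,"tz":0,"ax":0,"ay":0,"az":-10.1,"jaw":0.6},{"tx":0,"ty":0,"tz":0,"ax":0,"ay":0,"az":-10.1,"jaw":0.6},{"tx":0,"ty":0,"tz":0,"ax":0,"ay":0,"az":-10.1,"jaw":0.6},{"tx":0,"ty":0,"tz":0,"ax":0,"ay":0,"az":-10.1,"jaw":0.6},{"tx":0,"ty":0,"tz":0,"ax":0,"ay":0,"az":-10.1,"jaw":0.6},{"tx":0,"ty":0,"tz":0,"ax":0,"ay":0,"az":-10.1,"jaw":0.6},{"tx":0,"ty":0,"tz":0,"ax":0,"ay":0,"az":0,"jaw":0.6}]'; python3 go.py 544.5 31 10 27.2
```

```text
t: 18.15
ee_pos: [543.2, 34.7, 140.3]
orientation: [2.514, -1.883, -0.003]
ft_force: [-0.6, -0.4, -0.3]
width: 52.5
t: 19.52
ee_pos: [542.5, 30.8, 140.7]
orientation: [-3.055, -0.732, 0.003]
ft_force: [-0.3, 0.2, 0.5]
width: 52.6
t 19.52 pos [542.5  30.8 140.7] toolx yaw 26.9 tilt 0.13 w 52.6 F [-0.3  0.2  0.5] q [ 0.03  0.42  1.87 -0.    0.86 -0.44]
turn [-0.   0.1 -0.3] shift cm after turn [ 0.19  0.08 13.07] before [ 0.22  0.09 13.07]
```

```bash
python3 -m inch '[{"tx":0.2,"ty":0.1,"tz":5,"ax":0,"ay":0,"az":-0.3,"jaw":0.6},{"tx":0,"ty":0,"tz":4,"ax":0,"ay":0,"az":0,"jaw":0.6},{"tx":0,"ty":0,"tz":2.5,"ax":0,"ay":0,"az":0,"jaw":0.6},{"tx":0,"ty":0,"tz":1.5,"ax":0,"ay":0,"az":0,"jaw":0.6},{"tx":0,"ty":0,"tz":0,"ax":0,"ay":0,"az":0,"jaw":0.6},{"tx":0,"ty":0,"tz":0,"ax":0,"ay":0,"az":0,"jaw":0},{"tx":0,"ty":0,"tz":0,"ax":0,"ay":0,"az":0,"jaw":0},{"tx":0,"ty":0,"tz":0,"ax":0,"ay":0,"az":0,"jaw":0},{"tx":0,"ty":0,"tz":0,"ax":0,"ay":0,"az":0,"jaw":0},{"tx":0,"ty":0,"tz":0,"ax":0,"ay":0,"az":0,"jaw":0},{"tx":0,"ty":0,"tz":0,"ax":0,"ay":0,"az":0,"jaw":0},{"tx":0,"ty":0,"tz":0,"ax":0,"ay":0,"az":0,"jaw":0}]'; python3 go.py 544.5 31 120
```

```text
t: 21.02
ee_pos: [545.6, 31.9, 12.0]
orientation: [-3.052, -0.744, 0.0]
ft_force: [-2.1, -0.5, 6.7]
width: 13.9
t 21.02 pos [545.6  31.9  12. ] toolx yaw 27.4 tilt 0.01 w 13.9 F [-2.1 -0.5  6.7] q [ 0.04  0.64  1.9  -0.    0.6  -0.44]
turn [-0.  0. -0.] shift cm after turn [ -0.14   0.03 -10.8 ] before [ -0.14   0.03 -10.8 ]
```

```bash
python3 -m inch '[{"tx":0,"ty":0,"tz":-0.6,"ax":0,"ay":0,"az":0,"jaw":0},{"tx":0,"ty":0,"tz":-1.2,"ax":0,"ay":0,"az":0,"jaw":0},{"tx":0,"ty":0,"tz":-1.6,"ax":0,"ay":0,"az":0,"jaw":0},{"tx":0,"ty":0,"tz":-2,"ax":0,"ay":0,"az":0,"jaw":0},{"tx":0,"ty":0,"tz":-2,"ax":0,"ay":0,"az":0,"jaw":0},{"tx":0,"ty":0,"tz":-1.6,"ax":0,"ay":0,"az":0,"jaw":0},{"tx":0,"ty":0,"tz":-1,"ax":0,"ay":0,"az":0,"jaw":0},{"tx":0,"ty":0,"tz":0,"ax":0,"ay":0,"az":0,"jaw":0}]';  python3 -m inch '[{"tx":0,"ty":0,"tz":0,"ax":0,"ay":0,"az":4,"jaw":0},{"tx":0,"ty":0,"tz":0,"ax":0,"ay":0,"az":6,"jaw":0},{"tx":0,"ty":0,"tz":0,"ax":0,"ay":0,"az":6,"jaw":0},{"tx":0,"ty":0,"tz":0,"ax":0,"ay":0,"az":6,"jaw":0},{"tx":0,"ty":0,"tz":0,"ax":0,"ay":0,"az":6,"jaw":0},{"tx":0,"ty":0,"tz":0,"ax":0,"ay":0,"az":6,"jaw":0},{"tx":0,"ty":0,"tz":0,"ax":0,"ay":0,"az":6,"jaw":0},{"tx":0,"ty":0,"tz":0,"ax":0,"ay":0,"az":5,"jaw":0},{"tx":0,"ty":0,"tz":0,"ax":0,"ay":0,"az":3.2,"jaw":0},{"tx":0,"ty":0,"tz":0,"ax":0,"ay":0,"az":0,"jaw":0}]'; python3 go.py 557 328 112 -20.9
```

```text
t: 22.02
ee_pos: [546.1, 31.9, 112.5]
orientation: [3.052, 0.744, 0.002]
ft_force: [-0.6, -0.3, -1.9]
width: 13.9
t: 23.28
ee_pos: [545.2, 31.9, 110.9]
orientation: [3.09, -0.567, -0.002]
ft_force: [-1.1, 0.0, -2.6]
width: 13.5
t 23.27 pos [545.2  31.9 110.9] toolx yaw -20.8 tilt 0.08 w 13.5 F [-1.1  0.  -2.6] q [0.04 0.47 1.88 0.   0.8  0.4 ]
turn [0.  0.1 0.1] shift cm after turn [ -9.46 -28.08  -0.11] before [ -9.4  -28.1   -0.11]
```

```bash
cat > posts.py <<'E'
from fit import *
from scipy.optimize import least_squares
p=np.array([557.,327.5,-.364]); L=np.array([[-34,-55,55],[34,-55,55],[0,55,55.]])
def W(p): c,s=np.cos(p[2]),np.sin(p[2]); return np.c_[L[:,0]*c-L[:,1]*s+p[0],L[:,0]*s+L[:,1]*c+p[1],L[:,2]]
out=[]
for n in('scene','top'):
    ims=[viewer.get_image(n)[0].astype(float) for _ in range(4)]; im=np.mean(ims,0).astype(np.float32)
    K,d,Rm,t=cal(n); uv=cv2.projectPoints(W(p),cv2.Rodrigues(Rm)[0],t,K,d)[0][:,0]
    big=cv2.resize(im,None,fx=8,fy=8,interpolation=cv2.INTER_CUBIC); u0,v0,u1,v1=(380,165,455,220) if n=='scene' else (175,220,245,285)
    c=big[v0*8:v1*8,u0*8:u1*8].clip(0,255)
    for q in uv:
        x,y=((q+.5-[u0,v0])*8).astype(int); cv2.drawMarker(c,(int(x),int(y)),(255,0,255),cv2.MARKER_CROSS,14,1)
    print(n,uv.round(1).tolist(),c.shape); out.append(cv2.resize(c,(600,440) if n=='scene' else (400,371))[:,:,::-1])
cv2.imwrite('pics/posts_s.png',out[0]);
h=440; o=np.zeros((440,800,3),np.uint8); a=cv2.resize(out[0],(400,293)); o[:293,:400]=a; o[:371,400:]=out[1]; cv2.imwrite('pics/p6.png',o)
E
python3 posts.py
```

```text
scene [[394.8, 180.8], [403.7, 197.3], [437.4, 182.2]] (440, 600, 3)
top [[219.1, 269.7], [227.7, 247.9], [188.5, 245.5]] (520, 560, 3)[ WARN:0@9.530] global loadsave.cpp:1063 imwrite_ Unsupported depth image for selected encoder is fallbacked to CV_8U.
```

View pics/p6.png

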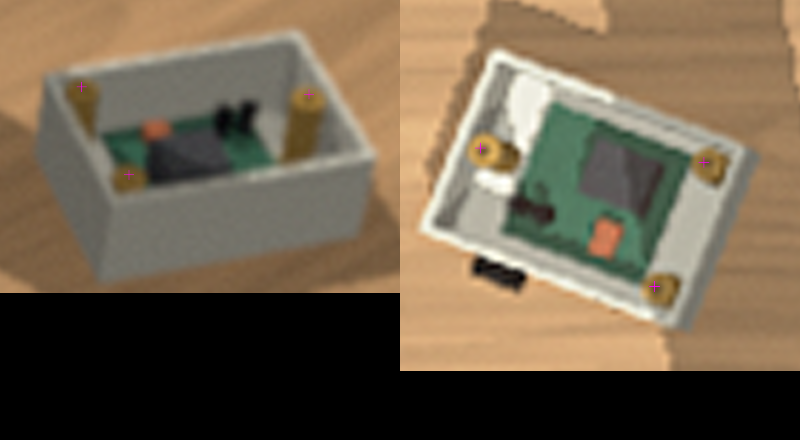

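In the picture the markers projected from the estimated housing pose fall on the post holes, within about half an image pixel in both views. Bringing the cover over.

```bash
python3 -m inch '[{"tx":-0.5,"ty":-1.5,"tz":0,"ax":0,"ay":0,"az":0,"jaw":0},{"tx":-0.9,"ty":-2.7,"tz":0,"ax":0,"ay":0,"az":0,"jaw":0},{"tx":-1.2,"ty":-3.5,"tz":0,"ax":0,"ay":0,"az":0,"jaw":0},{"tx":-1.2,"ty":-3.5,"tz":0,"ax":0,"ay":0,"az":0,"jaw":0},{"tx":-1.2,"ty":-3.5,"tz":0,"ax":0,"ay":0,"az":0,"jaw":0},{"tx":-1.2,"ty":-3.5,"tz":0,"ax":0,"ay":0,"az":0,"jaw":0},{"tx":-1.2,"ty":-3.5,"tz":0,"ax":0,"ay":0,"az":0,"jaw":0},{"tx":-1,"ty":-3,"tz":0,"ax":0,"ay":0,"az":0,"jaw":0},{"tx":-0.7,"ty":-2.2,"tz":0,"ax":0,"ay":0,"az":0,"jaw":0},{"tx":-0.3,"ty":-1,"tz":0,"ax":0,"ay":0,"az":0,"jaw":0},{"tx":0,"ty":0,"tz":0,"ax":0,"ay":0,"az":0,"jaw":0},{"tx":0,"ty":0,"tz":0,"ax":0,"ay":0,"az":0,"jaw":0}]'; python3 go.py 557.5 327 100 -20.9
cat > chk.py <<'E'
from fit import *
o=get_obs(); M=R.from_rotvec(o['orientation']).as_matrix(); yaw=np.arctan2(M[1,0],M[0,0]); x,y,z=o['ee_pos']
zc=z-12; out=[]
corn=np.array([[-50,-70,5],[50,-70,5],[50,70,5],[-50,70,5.]]); ho=np.array([[-34,-55,5],[34,-55,5],[0,55,5.]])
def W(P): c,s=np.cos(yaw),np.sin(yaw); return np.c_[P[:,0]*c-P[:,1]*s+x,P[:,0]*s+P[:,1]*c+y,P[:,2]+zc]
box_=dict(scene=(365,125,475,225),top=(155,200,255,300))
for n in('scene','top'):
    im=np.mean([viewer.get_image(n)[0].astype(float) for _ in range(4)],0).astype(np.float32)
    np.save('pics/%s.npy'%n,im)
    K,d,Rm,t=cal(n); pr=lambda P:cv2.projectPoints(W(P),cv2.Rodrigues(Rm)[0],t,K,d)[0][:,0]
    u0,v0,u1,v1=box_[n]; c=cv2.resize(im[v0:v1,u0:u1],None,fx=8,fy=8,interpolation=cv2.INTER_CUBIC).clip(0,255).astype(np.uint8)[:,:,::-1].copy()
    f=lambda q:tuple(int(a) for a in ((q+.5-[u0,v0])*8*16).round())
    k=pr(corn)
    for i in range(4): cv2.line(c,f(k[i]),f(k[(i+1)%4]),(255,0,255),1,cv2.LINE_AA,4)
    for q in pr(ho): cv2.drawMarker(c,tuple(int(a/16) for a in f(q)),(0,255,255),cv2.MARKER_CROSS,12,1)
    out.append(cv2.resize(c,(400,int(c.shape[0]*400/c.shape[1])),interpolation=cv2.INTER_AREA))
h=max(a.shape[0] for a in out); cv2.imwrite('pics/'+__import__('sys').argv[1],np.hstack([cv2.copyMakeBorder(a,0,h-a.shape[0],0,0,0) for a in out]))
E
python3 chk.py p7.png
```

```text
t: 25.18
ee_pos: [556.8, 325.1, 111.5]
orientation: [3.089, -0.568, -0.001]
ft_force: [0.4, -0.4, -3.5]
width: 14.0
t 25.18 pos [556.8 325.1 111.5] toolx yaw -20.9 tilt 0.05 w 14.0 F [ 0.4 -0.4 -3.5] q [ 0.51  0.59  1.65 -0.    0.91  0.87]
turn [0. 0. 0.] shift cm after turn [-0.   -0.2   1.15] before [-0.   -0.2   1.15]
```

View pics/p7.png

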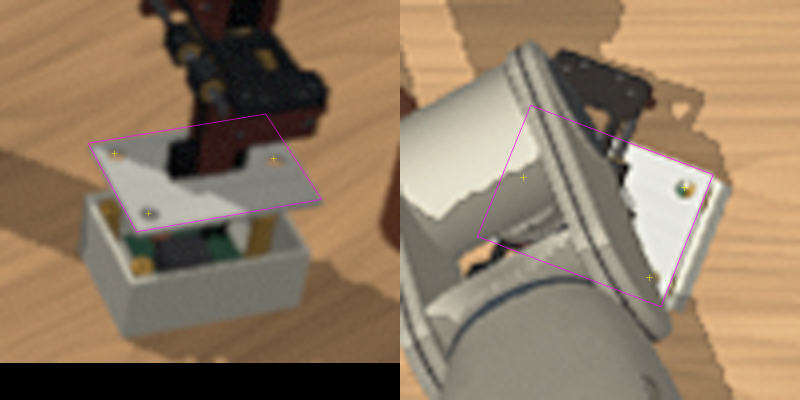

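Scene and top both show the cover's outline and holes on the projection from the TCP, within about half a pixel, so the cover's centre is at the TCP. I'll refine the housing from the post holes in the first pictures, the same way for both views, and check the cover holes too.

```bash
cat > ref.py <<'E'
from fit import *
def find(im,uv,r):
    g=cv2.cvtColor(im.astype(np.uint8),cv2.COLOR_BGR2GRAY).astype(float); S=8
    res=[]
    for q in uv:
        q=np.array(q,float)
        for _ in range(8):
            yy,xx=np.mgrid[-r:r+.01:.25,-r:r+.01:.25]; k=xx**2+yy**2<=r*r
            v=cv2.remap(g.astype(np.float32),(q[0]+xx).astype(np.float32),(q[1]+yy).astype(np.float32),cv2.INTER_CUBIC)
            w=np.maximum(0,np.percentile(v[k],60)-v)*k; q=q+.7*np.array([(w*xx).sum(),(w*yy).sum()])/w.sum()
        res.append(q)
    return np.array(res)
def rigid(P,L):
    a,b=P[:,:2]-P[:,:2].mean(0),L-L.mean(0); th=np.arctan2((b[:,0]*a[:,1]-b[:,1]*a[:,0]).sum(),(b*a).sum())
    c,s=np.cos(th),np.sin(th); t=P[:,:2].mean(0)-np.array([[c,-s],[s,c]])@L.mean(0)
    return t,th,np.hypot(*(P[:,:2]-(L@np.array([[c,s],[-s,c]])+t)).T)
L=np.array([[-34,-55],[34,-55],[0,55.]])
for nm,p,z in(('housing',(557,327,-.364),55),('cover',(545.4,31.5,.476),5)):
    c,s=np.cos(p[2]),np.sin(p[2]); W=np.c_[L@np.array([[c,s],[-s,c]])+p[:2],[z]*3]; U={}
    for n in('scene','top'):
        im=cv2.imread('pics/%s0.png'%n); K,d,Rm,t=cal(n); uv=cv2.projectPoints(W,cv2.Rodrigues(Rm)[0],t,K,d)[0][:,0]
        q=U[n]=find(im,uv,1.7 if z==55 else 3); P=on_z(n,q,z); T,th,e=rigid(P,L); print(nm,n,(q-uv).round(1).tolist(),'pose',T.round(1),round(np.degrees(th),2),'res',e.round(1))
    P=np.array([tri({n:U[n][i] for n in U}) for i in range(3)]); T,th,e=rigid(P,L); print(nm,'tri z',P[:,2].round(1),T.round(1),round(np.degrees(th),2),e.round(1))
E
python3 ref.py
```

```text
housing scene [[0.2, 3.3], [-0.2, 1.0], [-0.4, 3.4]] pose [565.1 319.4] -22.38 res [4.2 6.1 2.5]
housing top [[0.4, 0.5], [0.5, 0.4], [0.3, 0.5]] pose [555.6 325.8] -20.76 res [0.1 0.3 0.3]
housing tri z [41.9 51.  41.4] [556.7 328.1] -21.08 [0.4 1.5 1.1]
cover scene [[0.4, -0.0], [0.1, 0.2], [-5.1, 2.5]] pose [544.7  25.7] 30.84 res [7.4 2.  9.4]
cover top [[0.2, 0.3], [0.4, 0.4], [0.5, 0.5]] pose [544.2  30.3] 27.49 res [0.5 0.3 0.2]
cover tri z [ 4.7  3.8 -3.8] [543.1  29. ] 29.71 [2.9 0.6 2.4]
```

```bash
cat > now.py <<'E'
from fit import *
from ref import find
import contextlib
o=get_obs(); M=R.from_rotvec(o['orientation']).as_matrix(); yaw=np.arctan2(M[1,0],M[0,0]); c,s=np.cos(yaw),np.sin(yaw)
L=np.array([[-34,-55],[34,-55],[0,55.]]); W=np.c_[L@np.array([[c,s],[-s,c]])+o['ee_pos'][:2],[o['ee_pos'][2]-7]*3]
for n in('top','scene'):
    im=np.load('pics/%s.npy'%n); K,d,Rm,t=cal(n); uv=cv2.projectPoints(W,cv2.Rodrigues(Rm)[0],t,K,d)[0][:,0]
    for r in(2.5,3.2):
        q=find(im,uv,r); print(n,r,(q-uv).round(2).tolist(),'mm',(on_z(n,q,W[0,2])-W)[:,:2].round(1).tolist())
# scene: outline of plate in mask
viewer.get_image('scene')
for m in masks_of('scene','cover')[:2]:
    print(m['score'],m['location'],m['pixels'].sum())
    if abs(m['location'][0]-420)<25:
        yx=np.argwhere(m['pixels']); S=sil('scene',[box(100,140,0,5)],(o['ee_pos'][0],o['ee_pos'][1],yaw,o['ee_pos'][2]-12)); k=S>.5
        print('mask-extremes',yx.min(0),yx.max(0),'model',np.argwhere(k).min(0),np.argwhere(k).max(0))
        for dx,dy in[(0,0),(2,0),(-2,0),(0,2),(0,-2),(4,0),(-4,0),(0,4),(0,-4)]:
            S=sil('scene',[box(100,140,0,5)],(o['ee_pos'][0]+dx,o['ee_pos'][1]+dy,yaw,o['ee_pos'][2]-12)); mm=m['pixels'].astype(float); print(dx,dy,'mask outside model',round((mm*(1-S)).sum(),1),'model outside mask',round((S*(1-mm)).sum(),1))
E
python3 now.py | grep -v -e housing -e 'cover '
```

```text
top 2.5 [[0.73, 0.44], [0.07, 1.05], [0.11, -0.01]] mm [[-1.2, -2.1], [-3.0, -0.3], [0.0, -0.3]]
top 3.2 [[0.42, 0.82], [0.15, 0.88], [1.86, 4.77]] mm [[-2.3, -1.2], [-2.5, -0.5], [-13.6, -5.6]]
scene 2.5 [[0.63, -0.47], [0.09, 0.35], [1.04, 0.32]] mm [[-0.5, 2.6], [1.2, -0.7], [2.5, 1.3]]
scene 3.2 [[0.62, -0.55], [0.09, 0.36], [0.85, 0.38]] mm [[-0.8, 2.8], [1.2, -0.7], [2.4, 0.7]]
0.9 [413.8, 175.4] 1230
mask-extremes [161 390] [190 453] model [156 389] [190 453]
0 0 mask outside model 29.5 model outside mask 323.5
2 0 mask outside model 12.1 model outside mask 309.2
-2 0 mask outside model 61.3 model outside mask 352.6
0 2 mask outside model 46.1 model outside mask 334.6
0 -2 mask outside model 31.7 model outside mask 327.7
4 0 mask outside model 5.8 model outside mask 310.1
-4 0 mask outside model 90.0 model outside mask 378.0
0 4 mask outside model 67.8 model outside mask 357.1
0 -4 mask outside model 38.5 model outside mask 337.4
0.21 [487.3, 173.0] 1283
```

Bias-corrected estimates from both views put the housing centre near (557.6, 326.6). Shift 2 mm and lower to about 16 mm above the rim.

```bash
python3 -m inch '[{"tx":0.02,"ty":-0.17,"tz":0.4,"ax":0,"ay":0,"az":0,"jaw":0},{"tx":0,"ty":0,"tz":0.6,"ax":0,"ay":0,"az":0,"jaw":0},{"tx":0,"ty":0,"tz":0.6,"ax":0,"ay":0,"az":0,"jaw":0},{"tx":0,"ty":0,"tz":0.6,"ax":0,"ay":0,"az":0,"jaw":0},{"tx":0,"ty":0,"tz":0.4,"ax":0,"ay":0,"az":0,"jaw":0},{"tx":0,"ty":0,"tz":0.25,"ax":0,"ay":0,"az":0,"jaw":0},{"tx":0,"ty":0,"tz":0,"ax":0,"ay":0,"az":0,"jaw":0},{"tx":0,"ty":0,"tz":0,"ax":0,"ay":0,"az":0,"jaw":0},{"tx":0,"ty":0,"tz":0,"ax":0,"ay":0,"az":0,"jaw":0}]'; python3 go.py 557.6 326.6 83 -20.9; python3 chk.py p8.png
python3 - <<'E'
from h import *
im,d=viewer.get_image('scene'); m=masks_of('scene','cover')[0]; k=cv2.erode(m['pixels'].astype(np.uint8),np.ones((3,3)))>0
P=cloud('scene',d,k); P=P[np.abs(P[:,2]-np.median(P[:,2]))<6]; A=np.c_[P[:,:2]-P[:,:2].mean(0),np.ones(len(P))]; c=np.linalg.lstsq(A,P[:,2],rcond=None)[0]; print(m['score'],len(P),'plate top z',c[2].round(1),'slopes',c[:2].round(3))
E
```

```text
t: 26.8
ee_pos: [557.9, 327.7, 83.4]
orientation: [-3.09, 0.567, -0.0]
ft_force: [0.2, 0.4, -2.8]
width: 14.0
t 26.8 pos [557.9 327.7  83.4] toolx yaw -20.8 tilt 0.02 w 14.0 F [ 0.2  0.4 -2.8] q [0.51 0.63 1.66 0.   0.86 0.88]
turn [-0.  -0.   0.1] shift cm after turn [0.01 0.11 0.04] before [0.01 0.11 0.04]
0.88 908 plate top z 75.5 slopes [ 0.001 -0.001]
```

View pics/p8.png

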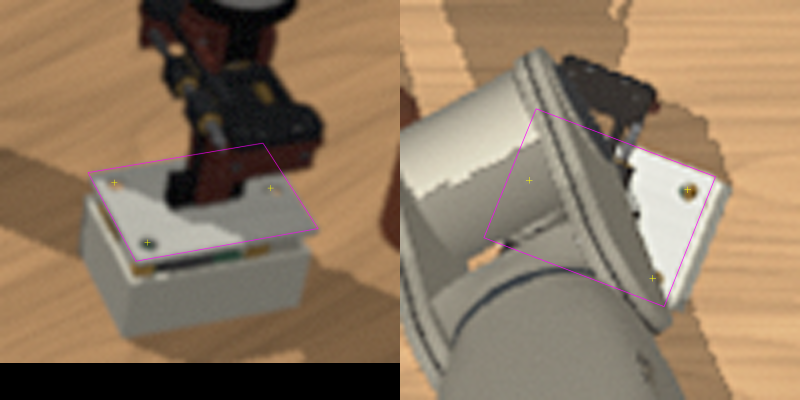

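The picture shows the cover hovering over the housing, parallel to it. Brass shows through hole 1 at (688,190) in the top view. The plate is level with its underside at about 70.5 mm. One last 1 mm correction, settle, hand in.

```bash
python3 -m inch '[{"tx":0,"ty":0.1,"tz":0,"ax":0,"ay":0,"az":0,"jaw":0},{"tx":0,"ty":0,"tz":0,"ax":0,"ay":0,"az":0,"jaw":0},{"tx":0,"ty":0,"tz":0,"ax":0,"ay":0,"az":0,"jaw":0},{"tx":0,"ty":0,"tz":0,"ax":0,"ay":0,"az":0,"jaw":0},{"tx":0,"ty":0,"tz":0,"ax":0,"ay":0,"az":0,"jaw":0},{"tx":0,"ty":0,"tz":0,"ax":0,"ay":0,"az":0,"jaw":0}]'; python3 go.py 557.6 326.6 83 -20.9; python3 -c "
from h import *
print(np.abs(get_obs()['qvel']).max()); print(ctrl.close_job())"
```

```text
t: 28.05
ee_pos: [557.4, 326.7, 83.2]
orientation: [3.09, -0.567, -0.0]
ft_force: [0.4, -0.2, -3.1]
width: 13.9
t 28.05 pos [557.4 326.7  83.2] toolx yaw -20.8 tilt 0.0 w 13.9 F [ 0.4 -0.2 -3.1] q [0.51 0.63 1.66 0.   0.86 0.87]
turn [0.  0.  0.1] shift cm after turn [ 0.02 -0.    0.02] before [ 0.02 -0.    0.02]
0.0017089903050805139
the job is handed in; nothing more can be done
None
```

I handed the job in at about 28 s. The red thumbscrews are in the large red tray, the blue one is in the blue tray, and the arm is holding the cover by its handle over the housing. The system gives no verdict, so these are my own last checks:

- **Screws:** a picture taken after releasing all three showed two red in the red tray and one blue in the blue tray. I did not look at the trays again after lifting the cover.
- **Cover height and level:** the plate's underside measured about 70.5 mm above the bench, 15.5 mm above the posts. It was level, with slopes of about 0.001. The arm was almost still, with a grip opening of 13.9 mm and no sign of contact with the housing.
- **Hole alignment:** the tool stood within 0.2 mm of my estimate of the housing centre and 0.1° of its angle. I checked hole 1 in both views and holes 0 and 2 only in the scene view, because the arm hid them from the top camera.
- **Disagreements:** the two cameras put the housing 4–6 mm apart in x. Correcting each against the held cover left about 1–2 mm, so I expect the holes to be off by about 2 mm at most, against the 5 mm limit. Finding the post holes automatically in the scene view failed, so I discarded those values.

I kept the arm clear of the wooden box, bur block and file pot, but did not measure their positions again at the end.

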